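# Centre the wobbly sample jar on the scale pan and tare

### The arm

A 7-joint arm with a two-finger parallel gripper is mounted at the origin on the work surface. World frame = base frame: x ahead of the robot, y to its left, z up, the work surface at z = 0. Lengths are in mm, angles in rad, forces in N, time in s.
With the tool pointing down it reaches from about 350 to 900 mm from the base axis. Payload 7.2 kg.
Tool frame: the origin (TCP) lies on the centre line of the jaws, within the pads' length; the fingertips stand ahead of it and the grasp point (between the pads) lies 6 mm ahead of it (r.tips_ahead is the z of the fingertips in the tool frame, in mm); z points along the fingers, y is the direction in which the jaws open and shut (so a half turn about z gives the same grasp; the last joint's range is limited). The gripper opens to 85 mm and grips with 20 to 120 N. Pads are 22 mm wide; open, the fingers measure 114 mm over their backs; the gripper's body (76 mm by 85 mm) begins 54 mm behind the grasp point. The pads swing forward as they close: fully open they stand 13 mm farther back than shut.
Start: joints at [1.263, 0.411, -0.013, 1.596, 0.006, 1.134, -0.082], TCP at [148.43, -607.121, 256.297] pointing down, gripper open.
Joint ranges: [-2.95, 2.95], [-0.29, 1.99], [-1.47, 1.44], [0.14, 2.54], [-1.03, 4.17], [0.13, 1.85], [-2.86, 2.86]. Speed limits (rad/s): [2.39, 2.39, 3.01, 3.01, 3.14, 3.14, 3.14].

### API

Orientations are given as a 3x3 rotation matrix whose columns are the frame's x, y, z axes.
In Python, from cell import readout, imaging, order, r gives the robot as it stands. The module is installed in compiled form; this text tells all that it offers.
- The arm moves only by the shell command python3 -m pendant 'ROWS' [FORCE]. ROWS is JSON, a list of rows, each a list of 3 entries, a list of its own where there are three numbers: the shift along the tool's x, y, z in units of 25 mm (1.0 is 25 mm), then the turn, a rotation vector about the tool's x, y, z in units of 8 degrees (1.0 is 8 degrees), then the gripper command: -1 is shut, 1 is fully open, values between are in proportion. In form: [[[tx, ty, tz], [wx, wy, wz], hand], ...]. A call has exactly 5 rows; each row is the pose to reach, as a shift and turn from the pose measured when the call began, along the tool's axes at that moment; what a row does not reach only later rows make up. A row lasts 1/8 s, in which the tool goes at most 62.5 mm and 10.7 degrees, less where a joint would pass 70% of its speed; a pose out of reach is approached as far as the arm can. A call with a gripper value outside its range is refused whole. The fingers move at their own pace and stop on an object; FORCE is the grip in N (left out, the last holds). Time passes only in rows, so rows that repeat a pose let the fingers close, or fill a call up. It gives the time, the measured TCP pose, the force and the opening at its end, in the units of the state.
- readout.sense(): the state, without advancing time (a new reading comes with each control period).
- imaging.grab_frame(name): name is "scene" or "top"; returns a dict with "color" (420x560x3 uint8, blue, green, red), "fx", "fy", "cx", "cy" (pixels), "origin" and "rotation" of the camera in the world. Camera axes: x right, y down, z forward; pixel columns grow to the right and rows downward; lengths in mm; the calibration is good to about 2 mm. A picture is of the moment at which its call begins. There is no depth.
- order.hand_in(): hands the job in, once; it reports no verdict.
Trained networks look in a picture, given as the dict that the camera call returned (one of the last four; its "shot" number tells which), for a name from the list of things; names that differ only in an ending like _2 or _b are one class to them, and where a whole thing is asked for, a point or a joint stands for the part that bears it (a point fixed in the world has none). Each returns a list of dicts, best first, with "confidence" (0 to 1); they miss things now and then, are a little off and sometimes report something else, mostly with a low value. They report only what shows in the picture. A call takes as long as a camera call. They do not tell look-alikes from the thing itself.
- imaging.spot_in(picture, name): "extent" ([left, top, right, bottom] as shares, 0 to 1, of the picture: columns of its width, rows of its height, round what is visible of it).
- imaging.place_of(picture, name): "position" ([column, row] as shares, 0 to 1, of the picture: columns of its width, rows of its height: a listed point, or the origin of a listed thing).
The state is a dict: "time": time; "joints": joint angles; "qd": joint speeds; "effort": joint torques, N m; "position": TCP position; "orientation": TCP orientation; "wrist_force": force on the tool from outside, world axes, zero at the start; "wrist_torque": the same for the moment, N m; "finger_gap": opening from 0.0 (shut) to 1.0 (fully open).
Only numpy, scipy, OpenCV 4.12 (cv2) and the standard library are available. Lean on these libraries where they do the work, as an engineer would, in place of code of your own. Each camera call takes 0.05 s, during which the arm holds its last target.

### The job

The little sample jar stands off to one side of the bench scale's round pan. With light, low taps of the fingertips, and without ever gripping, lifting or toppling it, nudge it until it stands still in the middle of the pan (within about 5 mm), then take the fingers off it and press the tare key fully down, and let it come up again. Do not press the key before the jar is centred, and leave the things around the scale alone.

Things in the scene. Friction and masses are not known exactly. Their poses are not given: they have to be found in the camera images.
- jar: white ceramic jar with cork lid and knob, upright on the pan, 60 mm tall, 0.1 to 0.17 kg. Origin: centre of underside. Foot 30 mm diameter, widest belly 42 mm at 9 to 14 mm up, 32 mm at 44 mm, knob 16 mm. Starts 17 to 29 mm off the pan's centre, any direction. Slides when pushed (1 to 2 N) by a fingertip about 5 mm above the pan; tips if pushed in its upper half. Over 10 N or a 20 degree lean spoils the job.
- pan_center (a point): centre of the top face of the scale's round flat dark steel pan: 110 mm diameter, 8 mm thick, no rim, top face 48 mm above the table, fixed. A thin pale ring of 64 to 69 mm diameter is drawn about the centre; the pan looks the same from every side and its yaw means nothing.
- scale: the scale's black housing, fixed to the table: 210 (its x) x 150 (its y) x 30 mm high. Origin: centre of its underside; its -x end, towards the robot, carries the display and the tare key; the pan's centre is 40 mm along its +x.
- tare (a joint): travel of the tare key in m: 0 up, 0.005 fully down; a spring returns it, about 4 N fully down. It has been pressed once it passes 0.0035.
- tare_top (a point): centre of the top of the tare key, a round grey key of 28 mm diameter in a black collar of 44 mm, its top 51 mm above the table and 9 mm above the collar, on the housing's end near the robot, to the right of the flat display as the robot sees it, 75 mm along the housing's -x and 25 mm along its -y; it is pressed straight down.
- cup: bystander: small white mug, 64 mm diameter, 56 mm tall, with a handle; origin at the centre of its underside
- tumbler: bystander: steel tumbler, 68 mm diameter, 85 mm tall; origin at the centre of its underside
- tin: bystander: grey tin, 68 mm diameter, 95 mm tall; origin at the centre of its underside
- carton: bystander: cardboard carton 70 x 50 x 60 mm; origin at the centre of its underside
Things that resemble listed ones, but are neither listed nor needed, are in the scene too. What is shaped like the jar but blue is not meant.

How it is judged (in metres and radians):
On the way, in this order (a step that is already met when the one before it is completed fails the run):
1. the jar stands still, upright and untouched within 6 mm of the pan's centre (horizontal distance between jar and pan_center below 0.006 m and angle between jar's own z axis and vertical below 0.08 rad and linear speed of jar below 0.01 m/s and contact force between the fingers and jar below 0.05 N and value of joint tare below 0.0015 m), for 0.2 s.
2. the tare key is pressed down, with the jar still centred (value of joint tare above 0.0035 m and horizontal distance between jar and pan_center below 0.006 m).
3. the tare key is up again (value of joint tare below 0.0012 m), for 0.1 s.
At the end, for the whole second after the job is handed in: the jar stands upright and at rest on the pan, its foot's centre within 6 mm of the pan's centre, the tare key has been pressed past 3.5 mm after that and is up again (horizontal distance between jar and pan_center below 0.006 m and angle between jar's own z axis and vertical below 0.08 rad and linear speed of jar below 0.01 m/s and z of jar in the frame of pan_center between -0.003 and 0.003 m and value of joint tare below 0.0012 m); the robot touches nothing.
It fails at once if the jar leans over 0.35 rad or is toppled (angle between jar's own z axis and vertical above 0.35 rad).
It fails at once if the jar is lifted more than 8 mm off the pan, or falls off it (z of jar in the frame of pan_center above 0.008 m or z of jar in the frame of pan_center below -0.008 m).
It fails at once if the jar is gripped or struck: more than 10 N on it from the robot (contact force between any of the fingers, the arm and jar above 10 N).
It fails at once if the tare key is pressed while the jar is off centre (value of joint tare above 0.0025 m and horizontal distance between jar and pan_center above 0.006 m).
It fails at once if a bystander is moved more than 15 mm (distance of any of cup, tumbler, tin, carton from where it was at the start of the episode above 0.015 m).
It also fails if it takes over 48 s, if anything falls off the work surface, if the arm or the gripper's body presses on something with over 40 N, if the wrist force passes 120 N, or if a joint passes its speed limit or range.

## Working session

There is one attempt and no reset: what is moved stays moved. The work goes in short steps, Python scripts to look and compute and a shell command to move; the robot and the scene stay as the last step left them, time stands still between calls to the robot, and variables do not carry over. Pictures are saved under pics/ and viewed, and the job is handed in when it is done.

```bash
mkdir -p pics; cat > h.py <<'E'
import numpy as np, cv2
from cell import readout, imaging, order, r
def ray(p,u,v):
    d=np.array([(u-p["cx"])/p["fx"],(v-p["cy"])/p["fy"],1.0]); R=np.array(p["rotation"]); return np.array(p["origin"]),R@d
def onz(p,u,v,z):
    o,d=ray(p,u,v); return o+d*(z-o[2])/d[2]
def proj(p,X):
    c=np.array(p["rotation"]).T@(np.array(X,float)-np.array(p["origin"])); return p["fx"]*c[0]/c[2]+p["cx"],p["fy"]*c[1]/c[2]+p["cy"]
def tri(a,b):
    (o1,d1),(o2,d2)=a,b; d1=d1/np.linalg.norm(d1);d2=d2/np.linalg.norm(d2)
    A=np.stack([d1,-d2],1); s=np.linalg.lstsq(A,o2-o1,rcond=None)[0]; p,q=o1+s[0]*d1,o2+s[1]*d2
    return (p+q)/2,np.linalg.norm(p-q)
E
python3 - <<'E'
from h import *
np.set_printoptions(precision=2,suppress=True)
print(readout.sense()); print(r.tips_ahead)
P={}
for n in("scene","top"):
    p=imaging.grab_frame(n);P[n]=p;cv2.imwrite(f"pics/{n}0.png",p["color"]);print(n,p["origin"],np.array(p["rotation"]),p["fx"],p["fy"],p["cx"],p["cy"])
for k in["jar","pan_center","tare_top","scale","cup","tumbler","tin","carton"]:
    for n,p in P.items():
        for q in imaging.place_of(p,k)[:3]:
            print(k,n,np.array(q["position"])*[560,420],round(q["confidence"],2))
E
```

```text
{'time': 0.0, 'joints': array([ 1.26,  0.41, -0.01,  1.6 ,  0.01,  1.13, -0.08]), 'qd': array([-0.,  0.,  0., -0.,  0., -0., -0.]), 'effort': array([  0.  , -60.06,   0.68, -29.94,   0.01,   0.01,  -0.  ]), 'position': array([ 148.32, -606.66,  255.42]), 'orientation': array([[ 0.97,  0.24, -0.  ],
       [ 0.24, -0.97,  0.  ],
       [-0.  , -0.  , -1.  ]]), 'wrist_force': array([-0.06, -0.06,  0.19]), 'wrist_torque': array([0.03, 0.  , 0.04]), 'finger_gap': 0.9948547697292612}
25.0
scene [1066.51 -304.97  729.03] [[ 0.61  0.59 -0.53]
 [ 0.79 -0.45  0.41]
 [ 0.   -0.67 -0.74]] 442.26943784142617 442.26943784142617 283.5620289272653 206.65941932835568
top [ 407.34   59.38 1164.73] [[-0.01 -0.99  0.17]
 [-1.    0.01 -0.01]
 [ 0.01 -0.17 -0.99]] 512.3442805249401 512.3442805249401 278.73887424061525 209.59620656501335
jar scene [374.7  230.71] 0.98
jar scene [385.   208.19] 0.94
jar scene [338.69 241.71] 0.77
jar top [244.33 226.38] 0.83
jar top [240.18 175.81] 0.83
jar top [180.99 182.41] 0.66
pan_center scene [293.72 185.89] 0.71
pan_center top [247.3  233.02] 0.83
tare_top top [273.39 282.49] 0.48
scale scene [279.78 195.89] 0.91
scale top [254.91 254.9 ] 0.68
cup scene [264.82 278.  ] 0.67
tumbler scene [301.62 146.5 ] 0.96
tumbler top [179.7  305.59] 0.82
tin scene [220.02 241.29] 0.69
tin top [332.92 240.28] 0.85
carton scene [349.78 163.21] 0.95
carton top [166.49 238.1 ] 0.61
```

View pics/scene0.png

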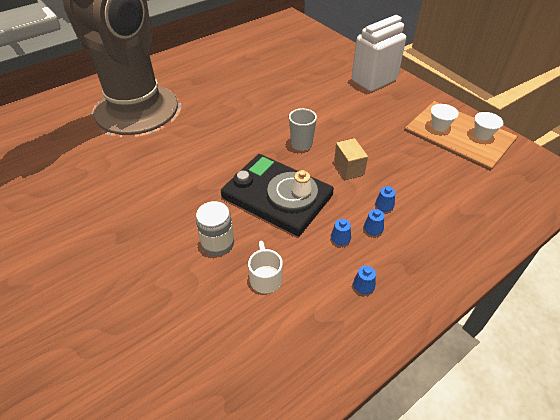

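View pics/top0.png

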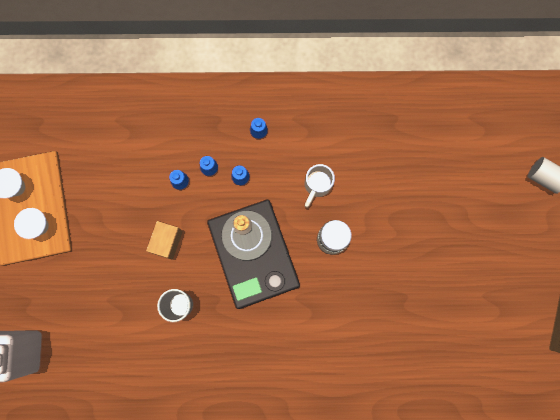

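```bash
python3 - <<'E'
import cv2
a=cv2.imread("pics/top0.png")[140:320,140:380];cv2.imwrite("pics/topc.png",cv2.resize(a,None,fx=3.3,fy=3.3,interpolation=cv2.INTER_CUBIC))
a=cv2.imread("pics/scene0.png")[120:300,200:420];cv2.imwrite("pics/scenec.png",cv2.resize(a,None,fx=3.3,fy=3.3,interpolation=cv2.INTER_CUBIC))
E
```

```text
(no output)
```

View pics/topc.png

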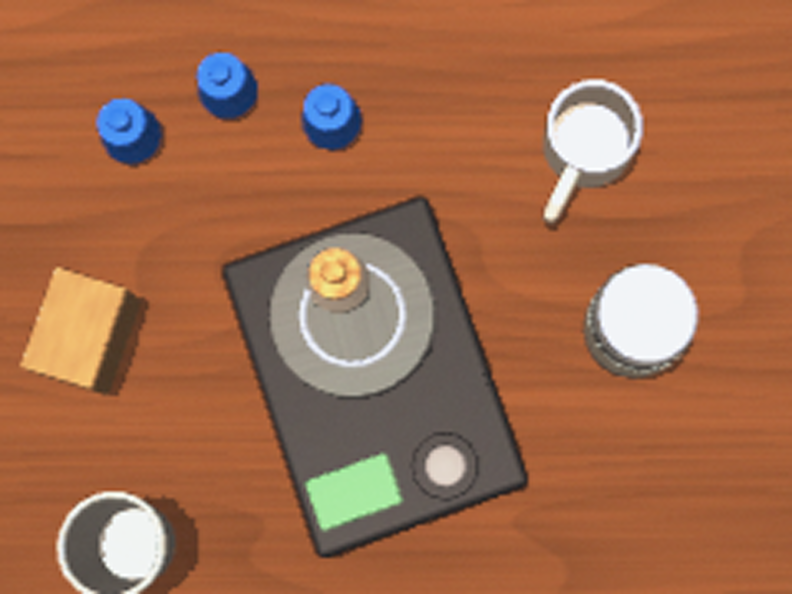

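View pics/scenec.png

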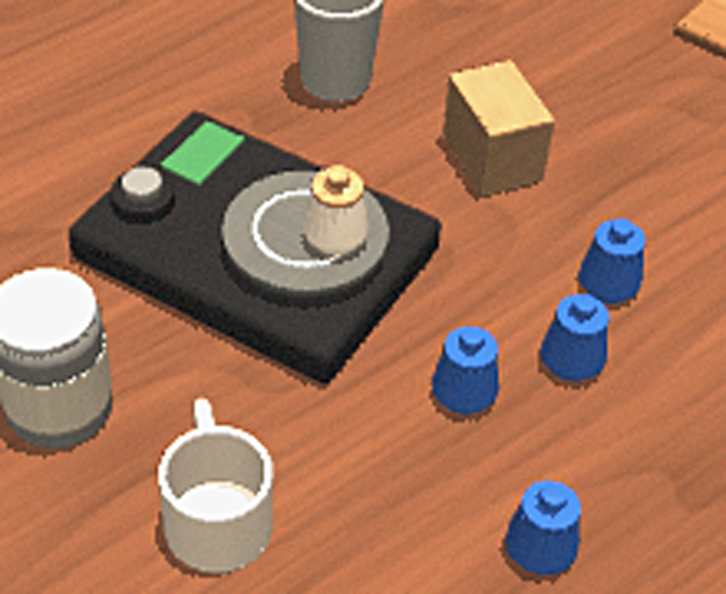

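The wanted jar is the white one with the cork lid at scene (301,185) and top (241,224). The candidates to reject are the blue look-alikes at scene (386,198), (375,222), (342,232) and (365,280), plus the white cups on the tray. Next I'll measure precisely.

```bash
cat >> h.py <<'E'
def cork(p,lo,hi):
    im=cv2.cvtColor(p["color"],cv2.COLOR_BGR2HSV); m=cv2.inRange(im,np.array([12,80,130],np.uint8),np.array([28,255,255],np.uint8))
    w=np.zeros_like(m); w[lo[1]:hi[1],lo[0]:hi[0]]=1; m=m*w
    n,l,s,c=cv2.connectedComponentsWithStats(m); k=1+np.argmax(s[1:,4]); cnt=cv2.findContours((l==k).astype(np.uint8),0,2)[0][0]
    return c[k],s[k],cv2.fitEllipse(cv2.convexHull(cnt))
E
python3 - <<'E'
from h import *
np.set_printoptions(precision=1,suppress=True)
P={n:imaging.grab_frame(n) for n in("scene","top")}
W={"scene":((270,165),(325,215)),"top":((215,205),(280,265))}
from scipy.optimize import minimize
for n,p in P.items():
    c,s,e=cork(p,*W[n]); print(n,"cork",c,s,e)
    g=p["color"].min(2).astype(float); g=cv2.GaussianBlur(g,(0,0),.7)
    x0=onz(p,*((292,188) if n=="scene" else (246.8,235.5)),48)[:2]
    # ring fit: maximise brightness on ring of radius 33.25, robust to jar
    def f(x):
        v=[]
        for a in np.linspace(0,2*np.pi,180,endpoint=False):
            for rr in (32.7,33.8):
                u,w=proj(p,[x[0]+rr*np.cos(a),x[1]+rr*np.sin(a),48]); v.append(g[int(w),int(u)]*(1-u%1)*(1-w%1)+g[int(w),int(u)+1]*(u%1)*(1-w%1)+g[int(w)+1,int(u)]*(1-u%1)*(w%1)+g[int(w)+1,int(u)+1]*(u%1)*(w%1))
        return -np.mean(np.clip(v,0,230))
    best=min((f(x0+[i,j]),i,j) for i in np.arange(-8,8.1,2) for j in np.arange(-8,8.1,2))
    q=minimize(f,x0+[best[1],best[2]],method="Nelder-Mead",options=dict(initial_simplex=[x0+[best[1],best[2]],x0+[best[1]+1.5,best[2]],x0+[best[1],best[2]+1.5]]))
    print(n,"pan",q.x,q.fun, "px",proj(p,[*q.x,48]))
c={n:ray(p,*cork(p,*W[n])[2][0]) for n,p in P.items()}
print("lid tri",tri(c["scene"],c["top"]))
pc={"s":0}
T=P["top"]
for n,p in P.items():
  for z in (99,102,105): print(n,z,onz(p,*cork(p,*W[n])[2][0],z))
for n,p in P.items():
    b=dict(scene=(242.5,175),top=(275,281))[n]
    print("tare",n,onz(p,*b,51), [np.array(q["position"])*[560,420] for q in imaging.place_of(p,"tare_top")[:1]])
    for k in["cup","tumbler","tin","carton"]:
        print(k,[onz(p,*(np.array(q["position"])*[560,420]),0)[:2] for q in imaging.place_of(p,k)[:1]])
E
```

```text
scene cork [301.8 176. ] [294 170  16  13 131] ((301.79364013671875, 176.02752685546875), (12.329379081726074, 15.350647926330566), 94.78479766845703)
scene pan [547.  119.9] -182.65404772325556 px (np.float64(292.11606210217815), np.float64(188.41475635538023))
top cork [241.  222.5] [233 215  17  16 206] ((241.027099609375, 222.5096893310547), (15.411813735961914, 16.28338623046875), 67.70094299316406)
top pan [544.9 120. ] -184.33596665780948 px (np.float64(246.27047676869995), np.float64(234.72841664054397))
lid tri (array([565.6, 129. ,  93.8]), np.float64(1.1008099415129764))
scene 99 [570.  125.9  99. ]
scene 102 [572.4 123.9 102. ]
scene 105 [574.7 121.8 105. ]
top 99 [564.6 128.2  99. ]
top 102 [564.1 128.  102. ]
top 105 [563.7 127.8 105. ]
tare scene [449.8  56.7  51. ] [array([240.1, 176.7])]
cup [array([679. , -38.6])]
tumbler [array([408. , 265.4])]
tin [array([546.2, -71.9])]
carton [array([535.9, 316.2])]
tare top [443.6  58.   51. ] [array([274.7, 280.4])]
cup [array([665.9, -45.7])]
tumbler [array([396.6, 274.1])]
tin [array([543.3, -75.3])]
carton [array([536.5, 302.9])]
```

```bash
cat >> h.py <<'E'
def go(target,ang=None):
    s=readout.sense(); R=np.array(s["orientation"]); d=R.T@(np.array(target,float)-s["position"])/25
    a=np.degrees(np.arctan2(R[1,0],R[0,0])); print("t",round(s["time"],2),"pos",s["position"].round(1),"ang",a.round(2),"gap",round(s["finger_gap"],3),"F",s["wrist_force"].round(2),"tilt",R[2].round(4),"tips",r.tips_ahead)
    print("shift units",d.round(3),"wz", None if ang is None else round(-(ang-a)/8,3))
E
python3 -m pendant '[[[25,-24.8,0],[0,0,-1.26],-0.4],[[25,-24.8,0],[0,0,-1.26],-0.4],[[25,-24.8,0],[0,0,-1.26],-0.4],[[25,-24.8,0],[0,0,-1.26],-0.4],[[25,-24.8,0],[0,0,-1.26],-0.4]]' 20
python3 -c "
from h import *
go([605.5,146,180],24)"
```

```text
time: 2.12
position: [312.5, -338.9, 256.6]
orientation: [[0.915, 0.404, 0.001], [0.404, -0.915, -0.001], [0.0, 0.001, -1.0]]
wrist_force: [1.0, -0.0, -0.6]
finger_gap: 0.303
t 2.12 pos [ 312.5 -338.9  256.6] ang 23.81 gap 0.303 F [ 1.02 -0.04 -0.57] tilt [ 3.e-04  1.e-03 -1.e+00] tips 25.0
shift units [ 18.551 -13.018   3.057] wz -0.024
```

```bash

python3 -m pendant '[[[18.55,-13.02,0],[0,0,0],-0.4],[[18.55,-13.02,0],[0,0,0],-0.4],[[18.55,-13.02,0],[0,0,0],-0.4],[[18.55,-13.02,0],[0,0,0],-0.4],[[18.55,-13.02,0],[0,0,0],-0.4]]' 20
python3 -m pendant '[[[9,-6.4,0],[0,0,0],-0.4],[[9,-6.4,0],[0,0,0],-0.4],[[9,-6.4,0],[0,0,0],-0.4],[[9,-6.4,0],[0,0,0],-0.4],[[9,-6.4,0],[0,0,0],-0.4]]'
python3 -c "
from h import *
go([605.5,146,120],24)"
```

```text
time: 2.75
position: [474.0, -71.4, 256.8]
orientation: [[0.915, 0.403, 0.002], [0.403, -0.915, -0.001], [0.001, 0.002, -1.0]]
wrist_force: [1.3, -1.4, -0.9]
finger_gap: 0.305
time: 3.38
position: [616.0, 169.8, 256.4]
orientation: [[0.914, 0.406, 0.002], [0.406, -0.914, 0.0], [0.002, 0.0, -1.0]]
wrist_force: [-0.8, 0.2, -0.1]
finger_gap: 0.299
t 3.38 pos [616.  169.8 256.4] ang 23.98 gap 0.299 F [-0.76  0.16 -0.07] tilt [ 1.6e-03  2.0e-04 -1.0e+00] tips 25.0
shift units [-0.78   0.699  5.454] wz -0.002
```

```bash

python3 -m pendant '[[[-0.6,0.7,2],[0,0,0],-0.4],[[-0.6,0.7,4],[0,0,0],-0.4],[[-0.6,0.7,5.45],[0,0,0],-0.4],[[-0.6,0.7,5.45],[0,0,0],-0.4],[[-0.6,0.7,5.45],[0,0,0],-0.4]]'
python3 -c "
from h import *
for n in('scene','top'):
    p=imaging.grab_frame(n); a=p['color'][120:270,200:400] if n=='scene' else p['color'][160:310,150:350]
    cv2.imwrite('pics/%s1.png'%n,cv2.resize(a,None,fx=4,fy=4,interpolation=2))
s=readout.sense();T=s['position'];print(T)
go([605.5,146,78],24)"
```

```text
time: 4.0
position: [610.4, 148.3, 121.6]
orientation: [[0.914, 0.406, 0.003], [0.406, -0.914, 0.001], [0.003, 0.0, -1.0]]
wrist_force: [0.3, 0.7, 0.9]
finger_gap: 0.296
[610.80496107 148.34764432 122.277845  ]
t 4.1 pos [610.8 148.3 122.3] ang 23.98 gap 0.297 F [ 0.29  0.84 -0.02] tilt [ 4.9e-03  6.0e-04 -1.0e+00] tips 25.0
shift units [-0.241 -0.002  1.77 ] wz -0.003
```

View pics/scene1.png

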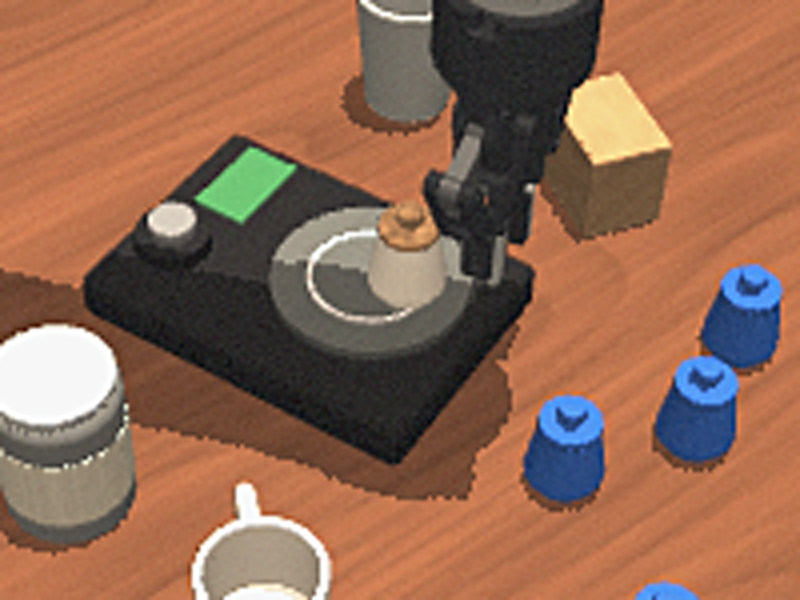

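View pics/top1.png

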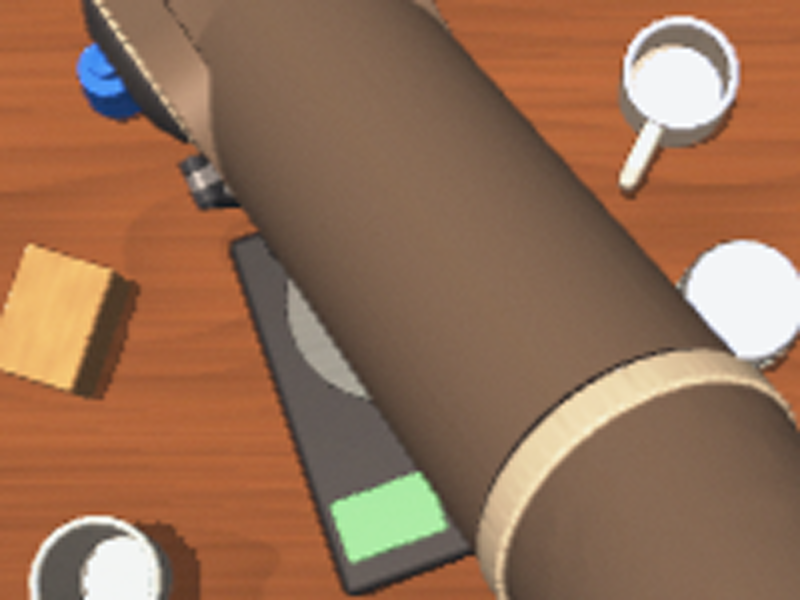

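```bash
python3 - <<'E'
from h import *
p=imaging.grab_frame("scene")
s=readout.sense();T=s["position"];R=s["orientation"]
for sy in(1,-1):
  for x in (-11,11):
   for y in (12.5,20,27):
    for ta in(16,25):
      q=proj(p,T+R@np.array([x,sy*y,ta])); print(sy,x,y,ta,((np.array(q)-[200,120])*4).round())
E
```

```text
1 -11 12.5 16 [463. 248.]
1 -11 12.5 25 [462. 261.]
1 -11 20 16 [456. 257.]
1 -11 20 25 [455. 270.]
1 -11 27 16 [450. 266.]
1 -11 27 25 [449. 279.]
1 11 12.5 16 [503. 263.]
1 11 12.5 25 [501. 275.]
1 11 20 16 [496. 272.]
1 11 20 25 [495. 285.]
1 11 27 16 [490. 281.]
1 11 27 25 [489. 294.]
-1 -11 12.5 16 [484. 217.]
-1 -11 12.5 25 [483. 230.]
-1 -11 20 16 [490. 209.]
-1 -11 20 25 [489. 221.]
-1 -11 27 16 [496. 200.]
-1 -11 27 25 [495. 213.]
-1 11 12.5 16 [523. 232.]
-1 11 12.5 25 [522. 244.]
-1 11 20 16 [530. 223.]
-1 11 20 25 [528. 235.]
-1 11 27 16 [535. 214.]
-1 11 27 25 [534. 227.]
```

```bash

python3 -m pendant '[[[0,0,0.7],[0,0,0],-0.4],[[0,0,1.3],[0,0,0],-0.4],[[0,0,1.6],[0,0,0],-0.4],[[0,0,1.73],[0,0,0],-0.4],[[0,0,1.73],[0,0,0],-0.4]]'
cat >> h.py <<'E'
def look(name,k):
    p=imaging.grab_frame(name); a=p['color'][150:225,255:355] if name=='scene' else p['color'][200:275,200:300]
    cv2.imwrite('pics/%s.png'%k,cv2.resize(a,None,fx=8,fy=8,interpolation=2))
    lo,hi=((255,160),(335,215)) if name=='scene' else ((215,205),(280,265))
    try:
        c,s,e=cork(p,lo,hi); z=94.0 if name=='scene' else 97.
        c0=np.array([547.,119.9]) if name=='scene' else np.array([544.9,120.])
        print('cork',np.round(e[0],1),s,'jar rel pan',(onz(p,*e[0],z)[:2]-c0).round(1))
    except Exception as ex: print(ex)
    return p
E
python3 -c "
from h import *
look('scene','s2');
go([605.5,146,78],24)"
```

```text
time: 4.78
position: [610.8, 148.4, 78.6]
orientation: [[0.914, 0.406, 0.004], [0.406, -0.914, 0.001], [0.004, 0.001, -1.0]]
wrist_force: [0.2, -0.7, -0.4]
finger_gap: 0.302
cork [301.8 176.1] [294 170  16  13 127] jar rel pan [19.4  9.2]
t 4.83 pos [611.  148.4  79. ] ang 23.98 gap 0.303 F [ 0.41 -0.2   0.86] tilt [ 4.9e-03  7.0e-04 -1.0e+00] tips 25.0
shift units [-0.241 -0.001  0.038] wz -0.002
```

View pics/s2.png

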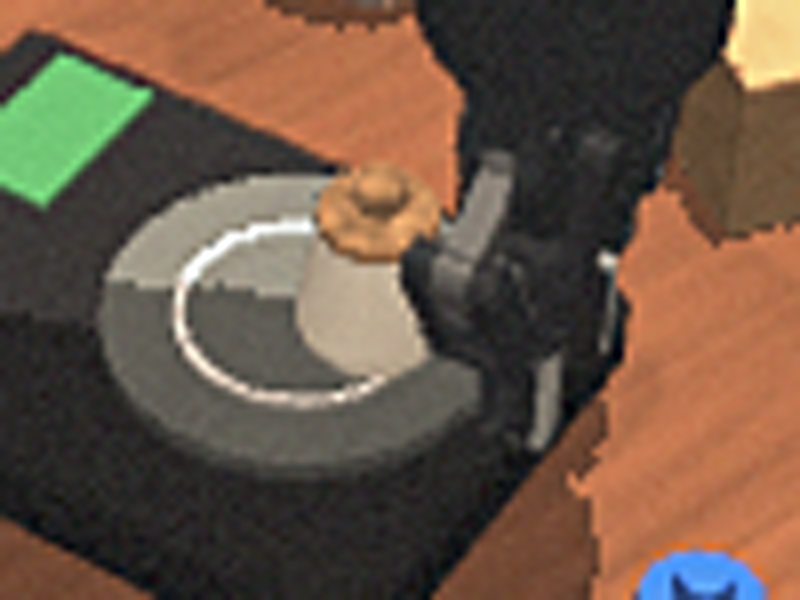

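```bash

python3 -m pendant '[[[-0.2,0,0.02],[0,0,0],-0.4],[[-0.4,0,0.02],[0,0,0],-0.4],[[-0.58,0,0.02],[0,0,0],-0.4],[[-0.74,0,0.02],[0,0,0],-0.4],[[-0.84,0,0.02],[0,0,0],-0.4]]'
python3 -c "
from h import *
look('scene','s3');
go([546+.914*28,120+.406*28,78.6],24)"
```

```text
time: 5.45
position: [591.6, 139.7, 78.5]
orientation: [[0.914, 0.406, 0.005], [0.406, -0.914, 0.001], [0.005, 0.001, -1.0]]
wrist_force: [0.4, 0.3, 0.7]
finger_gap: 0.299
cork [298.3 173.6] [294 170   9   8  33] jar rel pan [8.9 8.3]
t 5.5 pos [591.5 139.7  78.5] ang 23.98 gap 0.3 F [ 0.42 -0.1  -0.37] tilt [ 4.9e-03  7.0e-04 -1.0e+00] tips 25.0
shift units [-0.862 -0.019 -0.009] wz -0.003
```

View pics/s3.png

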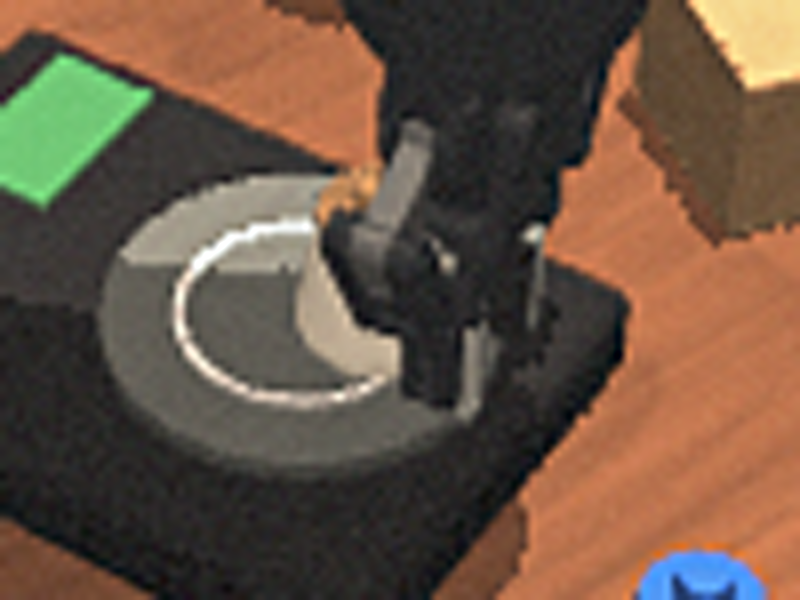

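```bash

python3 -m pendant '[[[-0.1,-0.02,0],[0,0,0],-0.4],[[-0.2,-0.02,0],[0,0,0],-0.4],[[-0.3,-0.02,0],[0,0,0],-0.4],[[-0.4,-0.02,0],[0,0,0],-0.4],[[-0.48,-0.02,0],[0,0,0],-0.4]]'
python3 -c "
from h import *
p=look('scene','s4');
for d in ([0,0],[19.4,8.8],[9.7,4.4]): print((np.array(proj(p,[547+d[0],119.9+d[1],58]))-[255,150])*8)
go([546+.914*28,120+.406*28,78.6],24)"
```

```text
time: 6.12
position: [580.3, 135.2, 78.5]
orientation: [[0.914, 0.406, 0.005], [0.406, -0.914, 0.001], [0.005, 0.001, -1.0]]
wrist_force: [0.1, 0.5, 0.9]
finger_gap: 0.295
cork [293.5 170.9] [289 168   8   7  26] jar rel pan [-3.3  5.4]
[297.68568235 281.08035519]
[368.89748998 307.78275213]
[333.16536914 294.38422588]
t 6.17 pos [580.1 135.1  78.5] ang 23.97 gap 0.3 F [1.53 0.01 0.09] tilt [ 4.9e-03  8.0e-04 -1.0e+00] tips 25.0
shift units [-0.37  -0.002 -0.007] wz -0.004
```

View pics/s4.png

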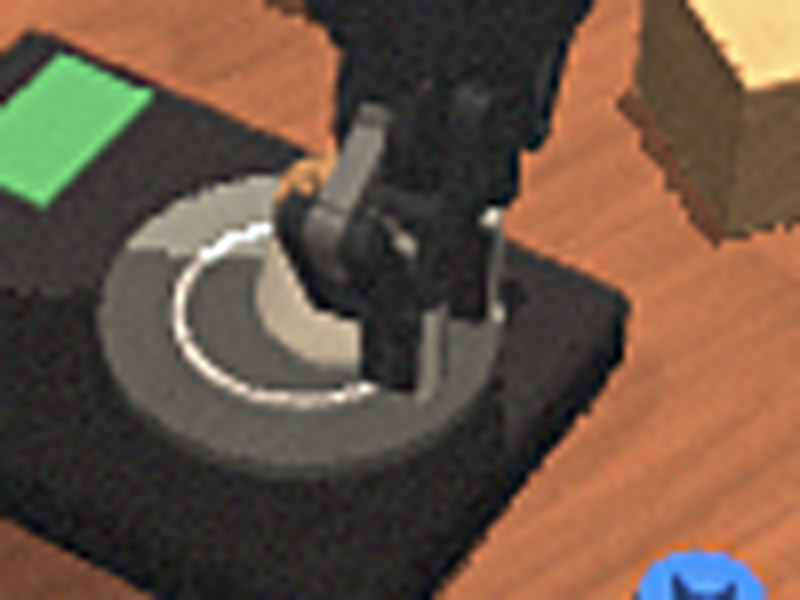

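```bash

python3 -m pendant '[[[-0.08,0,0],[0,0,0],-0.4],[[-0.16,0,0],[0,0,0],-0.4],[[-0.22,0,0],[0,0,0],-0.4],[[-0.27,0,0],[0,0,0],-0.4],[[-0.3,0,0],[0,0,0],-0.4]]'
python3 -c "
from h import *
p=look('scene','s5');
go([546+.914*28,120+.406*28,78.6],24)"
```

```text
time: 6.8
position: [573.2, 132.0, 78.4]
orientation: [[0.914, 0.406, 0.005], [0.406, -0.914, 0.001], [0.005, 0.001, -1.0]]
wrist_force: [1.2, -0.4, 0.8]
finger_gap: 0.301
cork [289.3 170.5] [286 167   8   7  25] jar rel pan [-9.7 -0.7]
t 6.85 pos [573.1 132.   78.4] ang 23.97 gap 0.297 F [1.72 0.28 0.08] tilt [ 4.8e-03  8.0e-04 -1.0e+00] tips 25.0
shift units [-0.065 -0.002 -0.007] wz -0.004
```

View pics/s5.png

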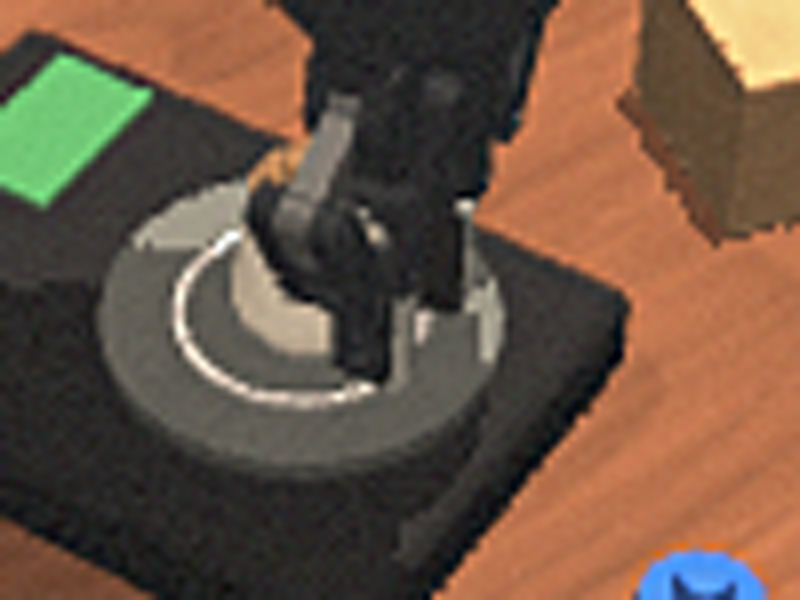

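```bash

python3 -m pendant '[[[-0.03,0,0],[0,0,0],-0.4],[[-0.06,0,0],[0,0,0],-0.4],[[0.0,0,0],[0,0,0],-0.4],[[0.3,0,0],[0,0,0],-0.4],[[0.9,0,0],[0,0,0],-0.4]]'
python3 -m pendant '[[[0.9,0,0],[0,0,0],-0.4],[[1.2,0,-2],[0,0,0],-0.4],[[1.2,0,-4],[0,0,0],-0.4],[[1.2,-2,-5],[0,0,0],-0.4],[[1.2,-4,-5],[0,0,0],-0.4]]'
python3 -c "
from h import *
p=look('scene','s6');cv2.imwrite('pics/s6f.png',p['color'])
p=look('top','t6');
go([546+.914*28,120+.406*28,78.6],24)"
```

```text
time: 7.48
position: [593.9, 141.0, 78.4]
orientation: [[0.914, 0.406, 0.004], [0.406, -0.914, 0.001], [0.004, 0.001, -1.0]]
wrist_force: [-0.2, 0.3, 0.3]
finger_gap: 0.301
time: 8.1
position: [581.3, 245.9, 206.3]
orientation: [[0.915, 0.404, 0.008], [0.404, -0.915, 0.003], [0.009, 0.001, -1.0]]
wrist_force: [0.0, -0.2, -0.6]
finger_gap: 0.303
cork [292.6 173.1] [285 167  16  13 132] jar rel pan [ 0.5 -0.2]
cork [245.5 231.4] [238 224  16  16 204] jar rel pan [ 1. -1.]
t 8.2 pos [576.9 252.  204.7] ang 24.46 gap 0.302 F [-1.4   0.97 -0.61] tilt [ 0.0057 -0.0033 -1.    ] tips 25.0
shift units [-2.22   4.32   5.018] wz 0.058
```

View pics/s6.png

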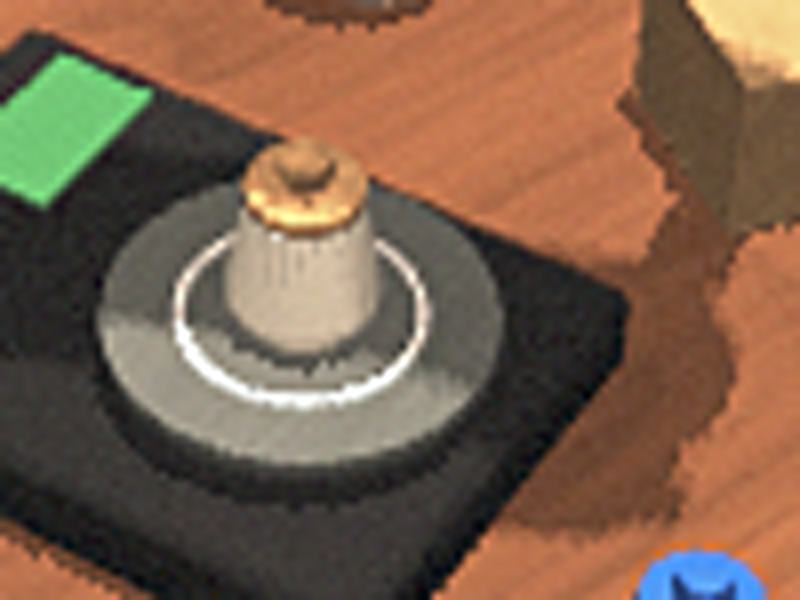

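View pics/t6.png

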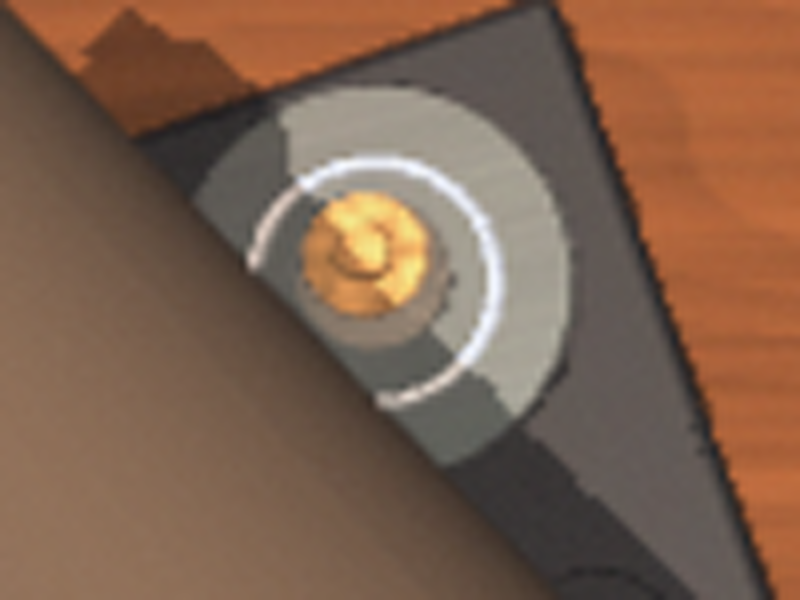

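The scene and top views agree that the jar is about 1 mm off centre, upright and untouched. The jar sits inside the ring around crop (303,300) in the scene view. Next is the tare key, at about (446,58).

```bash
python3 -c "
from h import *
go([446,58,180],24)"
```

```text
t 8.2 pos [576.9 252.  204.7] ang 24.46 gap 0.302 F [-1.4   0.97 -0.61] tilt [ 0.0057 -0.0033 -1.    ] tips 25.0
shift units [-7.985  4.897  0.927] wz 0.058
```

```bash
python3 -m pendant '[[[-3,2,-0.2],[0,0,0],-1],[[-6,3.7,-0.2],[0,0,0],-1],[[-7.98,4.9,-0.2],[0,0,0],-1],[[-7.98,4.9,0.5],[0,0,0],-1],[[-7.98,4.9,0.93],[0,0,0],-1]]'
python3 -c "
from h import *
go([446,58,100],24)"
```

```text
time: 8.82
position: [444.7, 54.7, 179.4]
orientation: [[0.912, 0.41, 0.003], [0.41, -0.912, 0.003], [0.004, -0.002, -1.0]]
wrist_force: [0.7, -0.6, 0.1]
finger_gap: 0.0
t 8.82 pos [444.7  54.7 179.4] ang 24.21 gap 0.0 F [ 0.7  -0.59  0.09] tilt [ 0.0037 -0.0017 -1.    ] tips 25.0
shift units [ 0.089 -0.093  3.176] wz 0.027
```

```bash
python3 -m pendant '[[[0.08,-0.1,1],[0,0,0],-1],[[0.08,-0.1,2],[0,0,0],-1],[[0.08,-0.1,2.8],[0,0,0],-1],[[0.08,-0.1,3.4],[0,0,0],-1],[[0.08,-0.1,3.7],[0,0,0],-1]]'
python3 -c "
from h import *
p=imaging.grab_frame('scene');cv2.imwrite('pics/s7.png',cv2.resize(p['color'][130:220,200:320],None,fx=6,fy=6,interpolation=2))
go([446,58,76],24)
T=readout.sense()['position']
for X in ([446,58,51],T-[0,0,25],[460,58,51],[432,58,51],[446,72,51],[446,44,51]): print((np.array(proj(p,X))-[200,130])*6)
"
```

```text
time: 9.45
position: [445.9, 58.6, 86.1]
orientation: [[0.912, 0.411, 0.002], [0.411, -0.912, 0.003], [0.003, -0.002, -1.0]]
wrist_force: [-0.3, -0.1, 0.4]
finger_gap: -0.002
t 9.5 pos [445.6  58.4  85.7] ang 24.23 gap 0.001 F [-0.25 -0.33 -0.28] tilt [ 0.0026 -0.0024 -1.    ] tips 25.0
shift units [0.006 0.022 0.388] wz 0.029
[252.15916322 262.96815191]
[250.69294354 242.74398944]
[273.53486795 283.87849557]
[231.10522779 242.37257245]
[283.43407356 247.13397167]
[220.51541164 278.98907285]
```

View pics/s7.png

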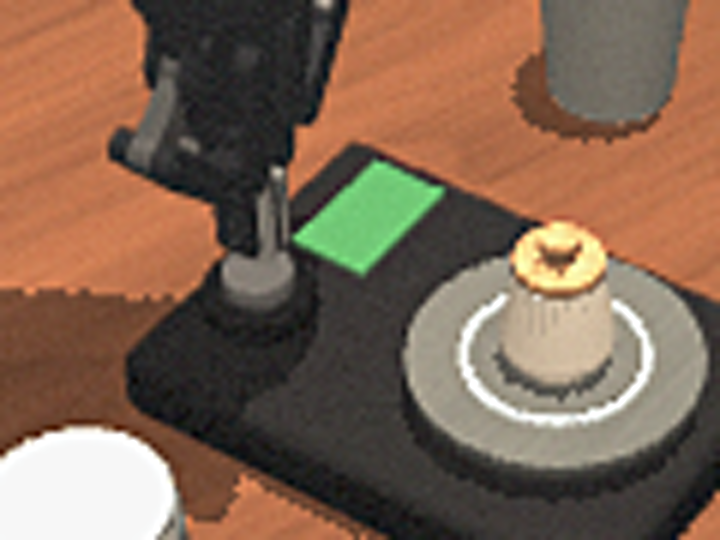

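```bash
python3 -m pendant '[[[0.07,0.06,0.2],[0,0,0],-1],[[0.07,0.06,0.36],[0,0,0],-1],[[0.07,0.06,0.42],[0,0,0],-1],[[0.07,0.06,0.48],[0,0,0],-1],[[0.07,0.06,0.53],[0,0,0],-1]]'
python3 -c "
from h import *
go([447.5,57.5,71],24)
"
```

```text
time: 10.12
position: [448.1, 57.8, 72.7]
orientation: [[0.912, 0.41, 0.002], [0.41, -0.912, 0.003], [0.003, -0.002, -1.0]]
wrist_force: [0.5, -0.5, 2.3]
finger_gap: -0.004
t 10.12 pos [448.1  57.8  72.7] ang 24.23 gap -0.004 F [ 0.53 -0.52  2.33] tilt [ 0.0032 -0.0021 -1.    ] tips 25.0
shift units [-0.028  0.     0.067] wz 0.029
```

```bash
python3 -m pendant '[[[0,0,0.04],[0,0,0],-1],[[0,0,0.08],[0,0,0],-1],[[0,0,0.1],[0,0,0],-1],[[0,0,0.1],[0,0,0],-1],[[0,0,0.1],[0,0,0],-1]]'
python3 -c "
from h import *
p=imaging.grab_frame('scene');cv2.imwrite('pics/s8.png',cv2.resize(p['color'][130:220,200:320],None,fx=6,fy=6,interpolation=2))
go([447.5,57.5,70],24)
"
```

```text
time: 10.75
position: [448.2, 57.8, 70.9]
orientation: [[0.912, 0.411, 0.003], [0.411, -0.912, 0.003], [0.003, -0.001, -1.0]]
wrist_force: [-3.4, -1.1, 15.0]
finger_gap: -0.001
t 10.8 pos [448.2  57.8  70.9] ang 24.24 gap -0.001 F [-3.56 -0.69 14.37] tilt [ 0.0034 -0.0014 -1.    ] tips 25.0
shift units [-0.031 -0.001  0.036] wz 0.03
```

View pics/s8.png

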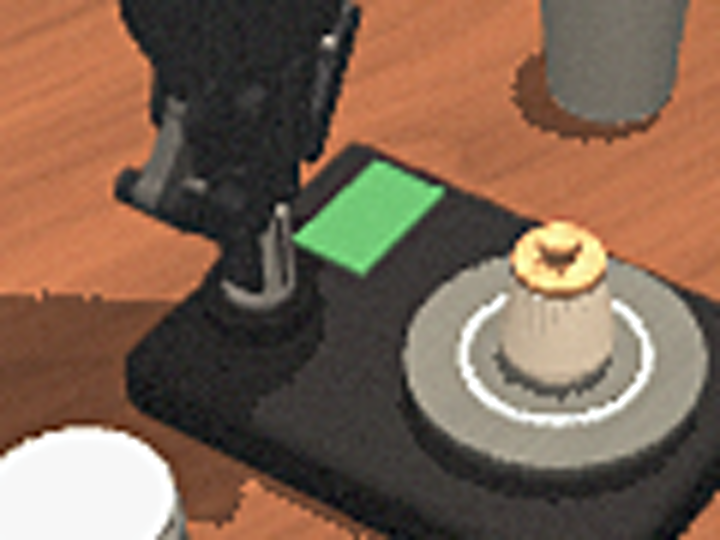

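The force jumped to about 15 N, so the key is on its bottom stop. I'll release it and retreat.

```bash
python3 -m pendant '[[[0,0,-0.2],[0,0,0],-1],[[0,0,-0.5],[0,0,0],-1],[[0,0,-1.5],[0,0,0],-1],[[0,0,-3],[0,0,0],-1],[[0,0,-4.5],[0,0,0],-1]]'
python3 -m pendant '[[[0,2,-1],[0,0,0],-1],[[0,4,-1],[0,0,0],-1],[[0,6,-1],[0,0,0],-1],[[0,6,-1],[0,0,0],-1],[[0,6,-1],[0,0,0],-1]]'
python3 -c "
from h import *
p=look('scene','s9a');cv2.imwrite('pics/s9.png',cv2.resize(p['color'][130:220,200:320],None,fx=6,fy=6,interpolation=2))
p=look('top','t9');
go([447.5,57.5,70],24)
"
```

```text
time: 11.42
position: [447.5, 57.6, 184.5]
orientation: [[0.912, 0.411, 0.002], [0.411, -0.912, 0.003], [0.003, -0.002, -1.0]]
wrist_force: [0.3, 0.3, 0.8]
finger_gap: -0.002
time: 12.05
position: [508.6, -78.6, 209.0]
orientation: [[0.912, 0.411, 0.001], [0.411, -0.912, 0.004], [0.002, -0.003, -1.0]]
wrist_force: [0.2, -0.3, -0.3]
finger_gap: -0.001
cork [292.7 173. ] [285 167  16  13 130] jar rel pan [0.6 0.1]
cork [245.4 231.6] [238 224  16  16 208] jar rel pan [ 0.5 -0.8]
t 12.15 pos [508.6 -77.9 209.1] ang 24.36 gap -0.0 F [-0.13 -0.11 -0.31] tilt [ 0.0025 -0.0027 -1.    ] tips 25.0
shift units [-0.007 -5.926  5.581] wz 0.045
```

View pics/s9.png

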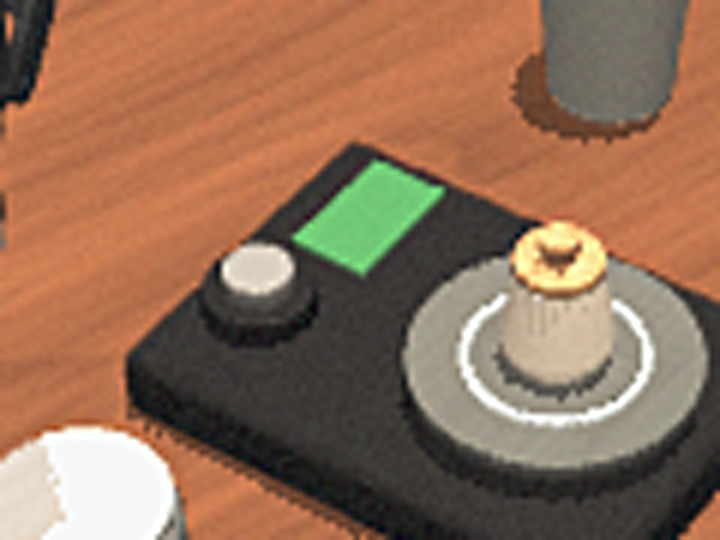

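View pics/t9.png

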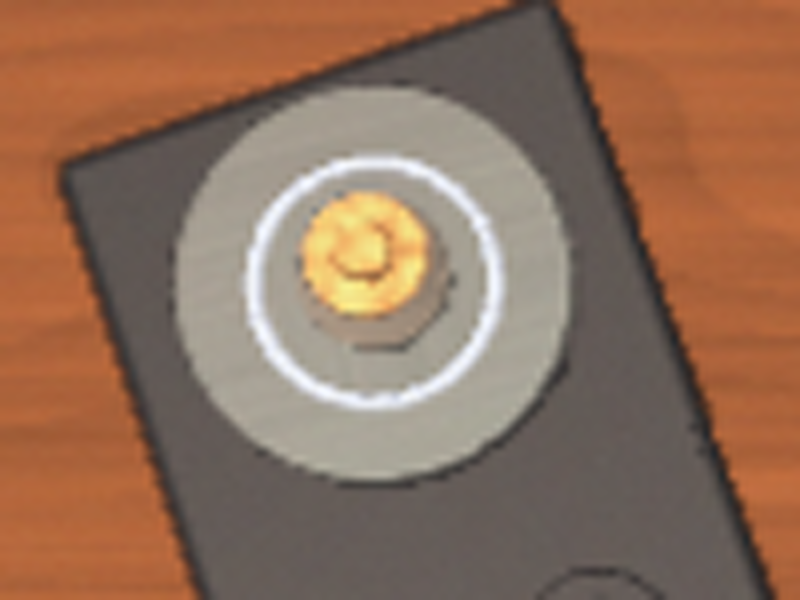

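The jar is centred, the key at crop (258,268) is up again, and the gripper is clear in the air. I'll hand in now.

```bash
python3 -c "
from h import *
print(order.hand_in())"
```

```text
the job is handed in; nothing more can be done
None
```

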